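# Screw home the lens ring of a bicycle lamp with a two-pin spanner

## Task

A bicycle lamp is clamped face up in the vise, and the recessed ring that holds its glass still has to be screwed home. Take the red two-pin spanner from its wooden block, feel both pins into the two holes of the ring, and turn it clockwise until the ring lands on its gasket and is nipped up firmly, without over-tightening it and without leaning hard on the lamp. Then stand the spanner upright in the slot of its block again; keep its pins off the glass and leave the other things on the table where they are.

Things in the scene. Friction and masses are not known exactly. Their poses are not given: they have to be found in the camera images.
- lamp: bicycle front lamp, fixed, clamped in a small blue bench vise with its face up: finned aluminium body 60 mm across, round black bezel 96 mm outside, 80 mm high in all. Origin: centre of its underside, on the lamp's axis, z up. The bezel is an upright tube 80 mm inside, rim at z = 80 mm. 3 to 8 N is enough to feel for the holes; 30 N of pins on the ring's face scores it; 60 N harms the lamp
- ring_face (a point): the point on the lamp's axis level with the flat face of the grey aluminium ring recessed in the bezel (z = 74 mm of the lamp, 6 mm below the rim). Axes as the lamp's: it does not turn with the ring. Ring: 78 mm outside, 50 mm inside, 7 mm thick; Two blind holes face each other across the ring: 7 mm in diameter, 5 mm deep, centres 64 mm apart
- ring_holes (a point): the same point. The angle of the holes is not measured: at the start the line through them lies within 30 degrees either side of the lamp's y axis (the dark holes can be seen from above, or felt as the pins drop in). The ring screws down clockwise, seen from above; it runs at 0.3 N m while it moves (0.05 to 0.2 read at standstill), so pins sliding with under 8 N do not turn it
- gasket (a point): the point on the lamp's axis at the rubber gasket under the ring (z = 67 mm). The ring lands on it after 17 to 35 degrees. Then the moment climbs 4 N m per rad: turning, 0.5 N m at first touch, 0.75 at 3.5 degrees (least nip), 1.7 at 17 degrees (glass cracks); about 0.35 less at standstill. Good: 0.6 to 1.0 N m at standstill, 7 to 12 degrees. Let go, it springs back to 7 degrees
- lens: the lamp's glass, a clear disc fixed in the lamp, seen through the ring's 50 mm opening, its top 8 mm below the ring's face; fragile. Origin as the lamp's
- squeeze (a joint): how far the landed ring squeezes the gasket, in m: 0 while loose and at first touch; 0.24 mm per rad of further turn (1.5 mm thread), so 0.015 mm at the least nip and 0.07 mm where the glass cracks. This reading is much too coarse to judge tightness by: feel the moment
- spanner: two-pin spanner, loose, 220 to 370 g. Origin midway between its pin tips, z up. Two steel pins 5 mm in diameter, centres at x = +-32 mm, 14 mm long, tips tapered to 2.6 mm over the last 1.8 mm. Steel crossbar 80 x 16 x 10 mm along x, z = 14 to 24 mm. Red hexagonal handle 32 mm across flats, z = 30 to 80 mm, flats facing +-y and 60 degrees to either side. Starts standing in its block
- spanner_foot (a point): the spanner's origin: the point midway between its two pin tips, axes as the spanner's
- stand: wooden tool block, fixed: 104 x 94 mm, its raised middle 30 mm high and 34 mm wide, a step 22 mm high along either side, small bits standing to 33 mm in the +y step. Origin: centre of its underside; the slot for the spanner's pins runs along its x
- stand_slot (a point): the centre of the mouth of the block's slot, 30 mm above its underside; the slot is 74 mm long along the block's x, 10 mm wide, 20 mm deep. A spanner put back stands with its bar on the block, its pin tips 14 mm below this point
- spray_can: blue and yellow spray can with a red cap, 66 mm across, 170 mm high; bystander
- tape: roll of green tape lying flat, 94 mm across, 45 mm high; bystander
- meter: orange multimeter, 90 x 165 x 45 mm; bystander
- pliers: pliers with red handles, 185 mm long, lying flat; bystander
- screwdriver: green screwdriver, 190 mm long, lying; bystander
- glue_tube: yellow glue tube, 120 mm long, lying; bystander
- spare_ring: a plain grey ring lying on the table, 78 mm across, 7 mm high; bystander
Things that resemble listed ones, but are neither listed nor needed, are in the scene too. What is shaped like the stand but black is not meant. What is shaped like the spanner but blue is not meant.

How it is judged:
On the way, in this order (a step that is already met when the one before it is completed fails the run):
1. both pins of the spanner stand in the ring's holes, at least 3 mm deep (z of spanner_foot in the frame of ring_face below -0.003 m and horizontal distance between spanner_foot and ring_face below 0.004 m and angle between spanner's own z axis and vertical below 0.15 rad), for 0.2 s.
2. with the spanner in the holes, the ring is nipped up on its gasket (at least 3.5 degrees past first touch, gasket squeezed 0.015 mm) (value of joint squeeze above 1.5e-05 m and horizontal distance between spanner_foot and ring_face below 0.004 m and z of spanner_foot in the frame of ring_face below -0.002 m), for 0.2 s.
At the end, for the whole second after the job is handed in: the ring is home, its gasket still squeezed by at least 0.012 mm (3 degrees past first touch); the spanner, released and at rest, stands upright (within 0.1 rad) in the slot of its block, its pin tips at least 10 mm below the mouth and within 6 mm of the slot's centre (value of joint squeeze above 1.2e-05 m and z of spanner_foot in the frame of stand_slot below -0.01 m and horizontal distance between spanner_foot and stand_slot below 0.006 m and angle between spanner's own z axis and vertical below 0.1 rad and linear speed of spanner below 0.02 m/s).
It fails at once if the ring is over-tightened: more than 17 degrees past first touch (gasket squeezed 0.07 mm), about 1.7 N m (the glass cracks) (value of joint squeeze above 7e-05 m).
It fails at once if the spanner touches the glass with more than 5 N (contact force between spanner and lens above 5 N).
It fails at once if the spanner bears on the lamp or its ring with more than 60 N (contact force between spanner and lamp above 60 N).
It fails at once if the pins press on the ring's face with more than 30 N before they are in the holes (contact force between spanner and lamp above 30 N and z of spanner_foot in the frame of ring_face above -0.002 m).
It fails at once if a bystander is moved by more than 30 mm (distance of any of spray_can, tape, meter, pliers, screwdriver, glue_tube, spare_ring from where it was at the start of the episode above 0.03 m).
It also fails if it takes over 62 s, if anything falls off the work surface, if the arm or the gripper's body presses on something with over 40 N, if the wrist force passes 120 N, or if a joint passes its speed limit or range.

## Robot

A 6-joint arm with a two-finger parallel gripper is mounted at the origin on the work surface. World frame = base frame: x ahead of the robot, y to its left, z up, the work surface at z = 0. Lengths are in m, angles in rad, forces in N, time in s.
With the tool pointing down it reaches from about 0.2 to 0.875 m from the base axis. Payload 3.4 kg.
Tool frame: the origin (TCP) lies midway between the tips of the shut fingers; the grasp point (between the pads) lies 19 mm behind it; z points along the fingers, y is the line along which they close (so a half turn about z gives the same grasp; the last joint's range is limited). The gripper opens to 94 mm and grips with 3 to 60 N. Pads are 16 mm wide; open, the fingers measure 119 mm over their backs; the gripper's body (75 mm by 177 mm) begins 78 mm behind the grasp point.
Start: joints at [1.124, 0.276, 1.505, -0, 1.361, -0.121], TCP at [0.184, 0.545, 0.205] pointing down, gripper open.
Joint ranges: [-2.89, 2.89], [-0.75, 2.08], [0.22, 2.7], [-1.18, 4.32], [0.11, 2.71], [-2.7, 2.7]. Speed limits (rad/s): [2.57, 2.57, 3.14, 3.14, 3.14, 3.14].

## Interface

Orientations are given as a rotation vector (axis times angle).
In Python, from cell import r gives the robot as it stands. Calls block until the motion is done:
- r.goto(position, orientation): joint-space move of the TCP to a pose.
- r.move_linear(position, velocity=0.15, rotation=None): straight line of the TCP; rotation=None keeps the orientation; velocity is the mean speed in m/s.
- r.move_j(angles): joint-space move.
- r.set_gripper(opening, grip_force=None): opening from 0.0 (shut) to 1.0 (fully open); grip_force is the grip in N (None keeps the last); returns when the fingers have stopped.
- r.hold(seconds).
- r.ik(position, orientation): joint angles nearest the present ones, or None.
- r.read_camera(name): name is "scene" or "top" or "wrist"; returns the picture (400x640x3 uint8, blue, green, red); there is no depth.
- r.get_calibration(name): a dict with "camera_matrix" (3x3 intrinsics, pixels), "k1" (the pictures are not rectified: a ray, as slopes to the right and down, at radius r is drawn at 1 + k1 r^2 times it, then the intrinsics apply), "rvec" (rotation vector, rad) and "tvec" (3), from world to camera coordinates, as OpenCV has them; the wrist camera has in their place "mount" (4x4, takes a point from camera to tool coordinates, whose origin is the TCP and whose axes are the flange's). Camera axes: x right, y down, z forward; pixel columns grow to the right and rows downward; lengths in m; the calibration is good to about 2 mm. A picture is of the moment at which its call begins: read the wrist's pose just before it. get_calibration takes no time and is no camera call.
A pose or a line that the arm cannot do raises r.IKError and nothing moves.
- r.finish_job(): hands the job in; it is judged then, once.
Readings, each from a call of its own:
- r.current_clock(): time.
- r.current_q(): joint angles.
- r.current_dq(): joint speeds.
- r.current_joint_torque(): joint torques, N m.
- r.current_position(): TCP position.
- r.current_orientation(): TCP orientation.
- r.current_ft_force(): force on the tool from outside, world axes, zero at the start.
- r.current_wrist_torque(): the same for the moment, N m.
- r.current_opening(): opening from 0.0 (shut) to 1.0 (fully open).
- r.current_grasp_force(): force on a finger pad.
Only numpy, scipy, OpenCV 4.12 (cv2) and the standard library are available. Lean on these libraries where they do the work, as an engineer would, in place of code of your own. Each camera call takes 0.05 s, during which the arm holds its last target. There are 200 camera calls.

## Working session

There is one attempt and no reset: what is moved stays moved. The work goes in short steps, each a Python script; the robot and the scene stay as the last script left them, time stands still between calls to the robot, and variables do not carry over. Pictures are saved under pics/ and viewed, at most 10 in all, crops included, and the job is handed in when it is done.

```bash
ls && mkdir -p pics
python3 - <<'E'
from cell import r
import cv2,numpy as np
np.set_printoptions(precision=4,suppress=True)
for n in ("scene","top"):
    im=r.read_camera(n); cv2.imwrite(f"pics/{n}0.png",im)
for n in ("scene","top","wrist"): print(n,r.get_calibration(n))
print(r.current_clock(),r.current_ft_force(),r.current_wrist_torque(),r.current_orientation())
E
```

```text
pics
scene {'camera_matrix': array([[494.8709,   0.    , 318.9327],
       [  0.    , 494.8709, 201.5013],
       [  0.    ,   0.    ,   1.    ]]), 'k1': -0.12862732226285256, 'rvec': array([ 2.1193,  0.7061, -0.3497]), 'tvec': array([-0.4346, -0.128 ,  1.5927])}
top {'camera_matrix': array([[424.3032,   0.    , 313.2498],
       [  0.    , 424.3032, 206.3964],
       [  0.    ,   0.    ,   1.    ]]), 'k1': -0.09984799756844309, 'rvec': array([ 2.1751, -2.137 ,  0.093 ]), 'tvec': array([0.0101, 0.543 , 1.1   ])}
wrist {'camera_matrix': array([[285.2555,   0.    , 319.9081],
       [  0.    , 285.2555, 199.969 ],
       [  0.    ,   0.    ,   1.    ]]), 'k1': -0.050409096397018564, 'mount': array([[ 0.0008, -0.9633, -0.2685,  0.0792],
       [ 1.    ,  0.0011, -0.0008,  0.0003],
       [ 0.0011, -0.2684,  0.9633, -0.1787],
       [ 0.    ,  0.    ,  0.    ,  1.    ]])}
0.1 [ 0.1875 -0.684   1.4672] [ 0.0063  0.0017 -0.0452] [-0.5094 -3.0996  0.0024]
```

View pics/scene0.png

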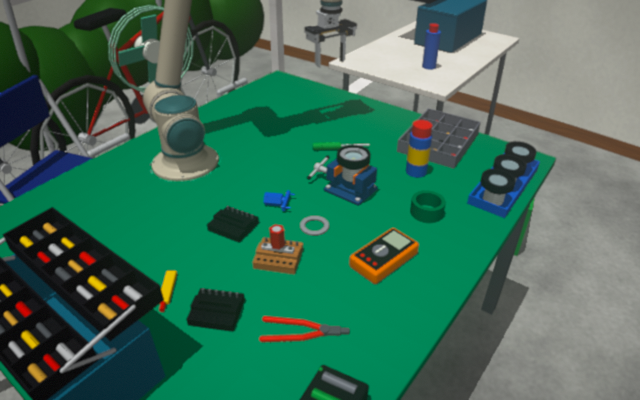

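View pics/top0.png

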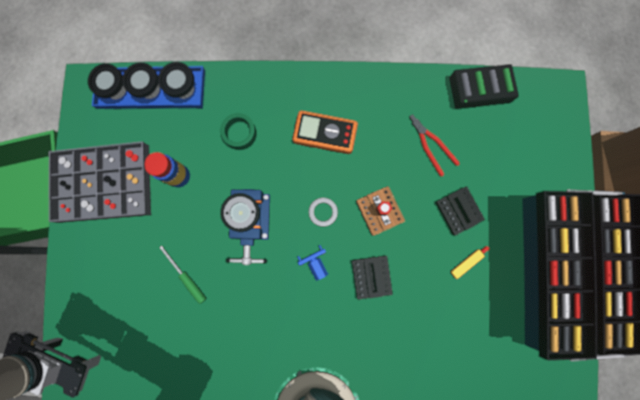

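Candidates. Spanner: the red one in the wooden block, top (383,208) and scene (278,240). The blue one at top (315,263) is a decoy. Block: wooden at top (381,211). The black blocks at top (371,277) and (460,210) are decoys. Lamp: in the vise at top (240,212). The three lamps on the blue tray at top (105–175,80) are decoys. Ring: the loose one at top (323,211) is only the spare.

```bash
cat > h.py <<'E'
from cell import r
import cv2, numpy as np
from scipy.spatial.transform import Rotation as R
np.set_printoptions(precision=4,suppress=True)
def grab(n):
    """picture + camera model (K,k1,Rwc,centre) at that moment"""
    c=r.get_calibration(n)
    if n=="wrist":
        p=np.array(r.current_position()); O=R.from_rotvec(r.current_orientation()).as_matrix(); M=c["mount"]
        Rw=O@M[:3,:3]; C=O@M[:3,3]+p
    else:
        Rw=R.from_rotvec(c["rvec"]).as_matrix().T; C=-Rw@c["tvec"]
    return r.read_camera(n),(c["camera_matrix"],c["k1"],Rw,C)
def rays(cam,px):
    K,k1,Rw,C=cam
    u=cv2.undistortPoints(np.array(px,float).reshape(-1,1,2),K,np.array([k1,0,0,0.])).reshape(-1,2)
    return np.c_[u,np.ones(len(u))]@Rw.T
def onplane(cam,px,z):
    d=rays(cam,px); return cam[3]+d*((z-cam[3][2])/d[:,2])[:,None]
def meet(cams,pxs):
    A=0;b=0;L=[]
    for c,p in zip(cams,pxs):
        d=rays(c,p)[0]; d/=np.linalg.norm(d); P=np.eye(3)-np.outer(d,d); A=A+P; b=b+P@c[3]; L.append((P,c[3]))
    x=np.linalg.solve(A,b); return x,[np.linalg.norm(P@(x-C)) for P,C in L]
def project(cam,X):
    K,k1,Rw,C=cam
    p,_=cv2.projectPoints(np.array(X,float).reshape(-1,3),cv2.Rodrigues(Rw.T)[0],-Rw.T@C,K,np.array([k1,0,0,0.])); return p.reshape(-1,2)
def down(yaw):
    "tool z down, tool y axis at world angle yaw"
    y=np.array([np.cos(yaw),np.sin(yaw),0]); z=np.array([0,0,-1.]); return R.from_matrix(np.c_[np.cross(y,z),y,z]).as_rotvec()
def redmask(im):
    h=cv2.cvtColor(im,cv2.COLOR_BGR2HSV); return cv2.inRange(h,(0,130,70),(6,255,255))|cv2.inRange(h,(172,130,70),(180,255,255))
E
python3 - <<'E'
from h import *
t,ct=grab("top"); s,cs=grab("scene")
def blob(m,c,rad):
    w=np.zeros_like(m); cv2.circle(w,c,rad,255,-1); M=cv2.moments(m&w,True); return (M['m10']/M['m00'],M['m01']/M['m00']),M['m00']
a,na=blob(redmask(t),(383,208),15); b,nb=blob(redmask(s),(278,240),25)
print("red",a,na,b,nb,meet([ct,cs],[[a],[b]]))
print("lamp", onplane(ct,[(240,212)],.08),meet([ct,cs],[[(240,212)],[(354,157)]]))
wood=cv2.inRange(cv2.cvtColor(t,cv2.COLOR_BGR2HSV),(8,60,80),(22,255,255))
w=np.zeros_like(wood); cv2.circle(w,(383,211),40,255,-1)
c=max(cv2.findContours(wood&w,cv2.RETR_EXTERNAL,cv2.CHAIN_APPROX_NONE)[0],key=cv2.contourArea)
box=cv2.boxPoints(cv2.minAreaRect(c)); X=onplane(ct,box,.022); print("wood",cv2.minAreaRect(c),X)
print(r.current_q())
E
```

```text
red (383.780487804878, 208.29268292682926) 82.0 (276.2972972972973, 237.73513513513512) 185.0 (array([ 0.5361, -0.1626,  0.0688]), [np.float64(0.0006275480682857911), np.float64(0.000627548068285742)])
lamp [[0.5197 0.2055 0.08  ]] (array([0.5171, 0.1995, 0.1117]), [np.float64(0.00037773603158402293), np.float64(0.0003777360315839113)])
wood ((379.93255615234375, 210.49818420410156), (38.663814544677734, 35.46196365356445), 64.98310089111328) [[ 0.5613 -0.0936  0.022 ]
 [ 0.6034 -0.1799  0.022 ]
 [ 0.5096 -0.2236  0.022 ]
 [ 0.4682 -0.1378  0.022 ]]
[ 1.124   0.2763  1.5056 -0.      1.3607 -0.121 ]
```

Run:
```python
from h import *
import json
def near(p,yaws):
    best=None
    for y in yaws:
        q=r.ik(p,down(y))
        if q is not None: print(round(np.degrees(y)),np.round(q,2))
near([0.536,-0.163,0.2],np.radians([115,-65])); near([0.518,0.2,0.25],np.radians([0,180]))
V=[]
def look(p,yaw,tag):
    r.goto(p,down(yaw)); r.hold(0.15); im,c=grab("wrist"); cv2.imwrite(f"pics/{tag}.png",im); V.append(c); np.savez(f"pics/{tag}.npz",K=c[0],k1=c[1],R=c[2],C=c[3])
look([0.50,0.21,0.26],np.radians(0),"lampA")
look([0.56,0.19,0.26],np.radians(0),"lampB")
look([0.52,-0.15,0.26],np.radians(115 if r.ik([0.52,-0.15,0.26],down(np.radians(115))) is not None else -65),"stA")
look([0.57,-0.20,0.26],np.radians(115 if r.ik([0.57,-0.20,0.26],down(np.radians(115))) is not None else -65),"stB")
print(r.current_clock(),r.current_q())
a=cv2.imread("pics/lampA.png");b=cv2.imread("pics/stA.png")
cv2.imwrite("pics/m1.png",np.vstack([a[50:350],b[50:350]]))
```

```text
115 [-0.42  0.26  1.55 -0.    1.34 -2.43]
-65 [-0.42  0.26  1.55 -0.    1.34  0.72]
0 [ 0.24  0.22  1.47 -0.    1.45  0.24]
5.675 [-0.4519  0.2952  1.343   0.0002  1.5037 -2.4596]
```

View pics/m1.png

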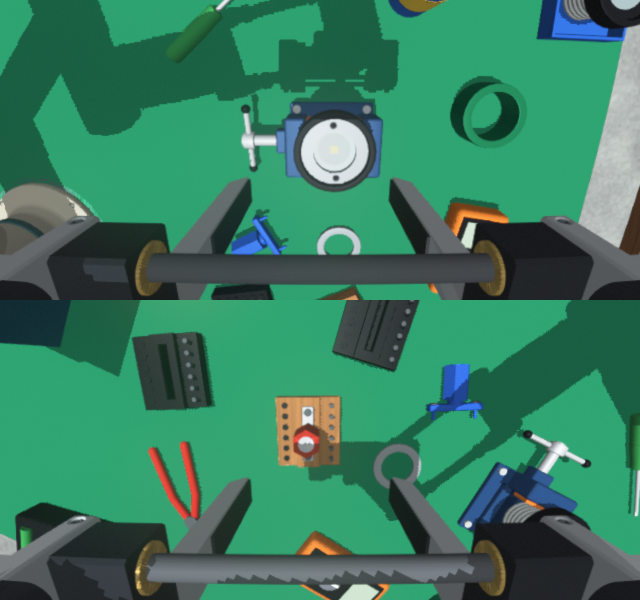

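Lamp view: the ring's holes are at about (333,174) and (336,228) in the full image, so the hole line runs near world y. The view of the wooden block confirms the red spanner, at about (307,190). I'll triangulate the holes and the handle top.

```bash
cat > ms.py <<'E'
from h import *
def load(t):
    d=np.load(f"pics/{t}.npz"); return cv2.imread(f"pics/{t}.png"),(d["K"],float(d["k1"]),d["R"],d["C"])
def holes(im,cam,guess,rad=16):
    "two dark blobs in the bright ring near the projected guess"
    g=cv2.cvtColor(im,cv2.COLOR_BGR2GRAY); S=6; out=[]
    c=project(cam,guess)[0]; ppm=cam[0][0,0]/(cam[3][2]-guess[2])
    H=int(48*ppm/1000)+4; x0,y0=int(c[0])-H,int(c[1])-H
    p=cv2.resize(g[y0:y0+2*H,x0:x0+2*H],None,fx=S,fy=S,interpolation=cv2.INTER_CUBIC)
    m=(p<115).astype(np.uint8)
    n,_,st,ce=cv2.connectedComponentsWithStats(m)
    for i in range(1,n):
        a=st[i,4]/S**2/(ppm/1000)**2; w,h=st[i,2]/S/ppm*1000,st[i,3]/S/ppm*1000
        if 10<a<70 and max(w,h)<11: out.append(((ce[i]+.5)/S-.5+[x0,y0],a))
    return out
E
python3 - <<'E'
from ms import *
g=np.array([.518,.2,.108])
HA=holes(*load("lampA"),g); HB=holes(*load("lampB"),g); print(HA,HB)
cams=[load("lampA")[1],load("lampB")[1]]
if len(HA)==2==len(HB):
    P=[meet(cams,[[a[0]],[b[0]]]) for a,b in zip(HA,HB)]; print(P); a,b=P[0][0],P[1][0]; print("mid",(a+b)/2,"sep",np.linalg.norm(a-b),"ang",np.degrees(np.arctan2(*(a-b)[[1,0]])))
# bezel outer contour: fit ellipse centre in each
for t in("lampA","lampB","stA","stB"):
    im,cam=load(t)
    if t[0]=="s":
        m=redmask(im); c=project(cam,[.536,-.163,.08])[0]; w=np.zeros_like(m); cv2.circle(w,tuple(int(v) for v in c),30,255,-1); m&=w
        cc=max(cv2.findContours(m,cv2.RETR_EXTERNAL,2)[0],key=cv2.contourArea); print(t,c,cv2.contourArea(cc),cv2.minAreaRect(cc))
        x,y=int(c[0]),int(c[1]); cv2.imwrite(f"pics/z_{t}.png",cv2.resize(im[y-50:y+50,x-50:x+50],None,fx=3.9,fy=3.9,interpolation=2))
    else:
        c=project(cam,g)[0]; x,y=int(c[0]),int(c[1]); cv2.imwrite(f"pics/z_{t}.png",cv2.resize(im[y-50:y+50,x-50:x+50],None,fx=2.9,fy=2.9,interpolation=2))
z=[cv2.resize(cv2.imread(f"pics/z_{t}.png"),(290,290)) for t in("lampA","lampB","stA","stB")]
cv2.imwrite("pics/m2.png",np.vstack([np.hstack(z[:2]),np.hstack(z[2:])]))
E
```

```text
[(array([332.9156, 175.008 ]), np.float64(29.95107470478526)), (array([335.4865, 227.6425]), np.float64(24.58002270293087))] [(array([285.4428, 211.3597]), np.float64(25.011795745132304))]
stA [304.84   190.8228] 533.5 ((305.5000305175781, 192.50001525878906), (28.284271240234375, 26.870058059692383), 45.0)
stB [356.0924 172.8512] 631.5 ((358.5, 173.5), (31.0, 27.0), 90.0)
```

View pics/m2.png

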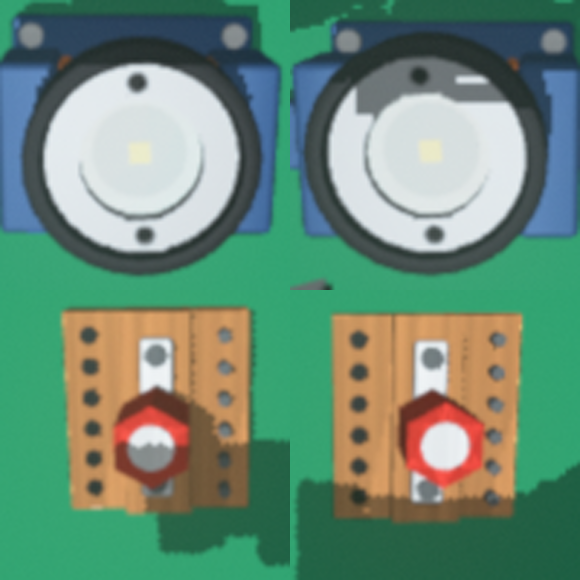

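Crops: both holes are visible in both lamp views, though the upper one in view B lies in shadow. The spanner's white bar shows two pin-head dots, in stA at crop (155,355) and (155,487), in stB at (432,358) and (428,489). I'll triangulate those.

Run:
```python
from ms import *
g=np.array([.518,.2,.108])
import ms
src=open("ms.py").read().replace("rad=16","th=115").replace("p<115","p<th"); open("ms.py","w").write(src); exec(src)
A,cA=load("lampA");B,cB=load("lampB"); 
HA=holes(A,cA,g,th=100); HB=holes(B,cB,g,th=85); print(HA,HB)
if len(HA)==2==len(HB):
    P=[meet([cA,cB],[[a[0]],[b[0]]]) for a,b in zip(HA,HB)]; print(P); a,b=P[0][0],P[1][0]; print("mid",(a+b)/2,"sep",np.linalg.norm(a-b),"ang",np.degrees(np.arctan2(*(a-b)[[1,0]])))
SA,sA=load("stA");SB,sB=load("stB")
f=lambda u,v,c:np.array([c[0]-50+(u+.5)/2.9-.5,c[1]-50+(v+.5)/2.9-.5])
pa=[f(155,355-290,(304,190)),f(155,487-290,(304,190))]; pb=[f(432-290,358-290,(356,172)),f(428-290,489-290,(356,172))]
P=[meet([sA,sB],[[x],[y]]) for x,y in zip(pa,pb)]; print(P);a,b=P[0][0],P[1][0]; print("mid",(a+b)/2,"sep",np.linalg.norm(a-b),"ang",np.degrees(np.arctan2(*(a-b)[[1,0]])))
# white/grey handle top: centre of hex in crops
P=meet([sA,sB],[[f(152,449-290,(304,190))],[f(444-290,446-290,(356,172))]]); print("handle top",P)
# bezel outer ellipse at rim: dark mask
for im,c in((A,cA),(B,cB)):
    h=cv2.cvtColor(im,cv2.COLOR_BGR2HSV); m=cv2.inRange(h,(0,0,0),(180,110,95)); w=np.zeros_like(m); q=project(c,g)[0]; cv2.circle(w,tuple(int(v) for v in q),46,255,-1)
    cc=max(cv2.findContours(m&w,cv2.RETR_EXTERNAL,1)[0],key=cv2.contourArea); e=cv2.fitEllipse(cv2.convexHull(cc)); print(e,onplane(c,[e[0]],.112))
```

```text
[(array([332.9411, 175.0006]), np.float64(24.132435036109666)), (array([335.4904, 227.5881]), np.float64(19.470063506722173))] [(array([244.0438, 137.1411]), np.float64(34.34455535152496)), (array([280.1613, 156.6548]), np.float64(40.7654939607231)), (array([285.4624, 211.3137]), np.float64(12.505897872566152))]
[(array([ 0.5065, -0.175 ,  0.0417]), [np.float64(5.514110133208318e-05), np.float64(5.514110133229483e-05)]), (array([ 0.5635, -0.1491,  0.0506]), [np.float64(0.0009220873053629973), np.float64(0.0009220873053628451)])]
mid [ 0.535  -0.162   0.0462] sep 0.06329013224298952 ang -155.5564398567752
handle top (array([ 0.5365, -0.1605,  0.0919]), [np.float64(0.00036494868325020726), np.float64(0.00036494868325013456)])
((333.5557861328125, 198.8562469482422), (81.83104705810547, 85.97663879394531), 147.21861267089844) [[0.5148 0.1998 0.112 ]]
((282.9163513183594, 182.42489624023438), (84.305908203125, 84.7457046508789), 8.435017585754395) [[0.5148 0.1992 0.112 ]]
```

Run:
```python
from ms import *
A,cA=load("lampA");B,cB=load("lampB"); g=np.array([.518,.2,.108])
HA=holes(A,cA,g,th=100); HB=holes(B,cB,g,th=85)[1:]
P=[meet([cA,cB],[[a[0]],[b[0]]]) for a,b in zip(HA,HB)]; print(P); a,b=P[0][0],P[1][0]; print("mid",(a+b)/2,"sep",np.linalg.norm(a-b),"ang",np.degrees(np.arctan2(*(a-b)[[1,0]])))
yaw=np.radians(24.5-90); o=down(yaw)
r.goto([.5355,-.1615,.16],o); r.move_linear([.5355,-.1615,.057],.12); r.hold(.1)
f0=np.array(r.current_ft_force()),np.array(r.current_wrist_torque()); print("ft before",f0)
r.set_gripper(0.0,60); r.hold(.2)
print(r.current_opening()*94,r.current_grasp_force(),r.current_ft_force(),r.current_wrist_torque(),r.current_position())
im,c=grab("wrist"); cv2.imwrite("pics/g0.png",im); np.savez("pics/g0.npz",K=c[0],k1=c[1],R=c[2],C=c[3])
print(r.current_clock())
```

```text
[(array([0.5134, 0.2299, 0.1186]), [np.float64(0.0001620919326955514), np.float64(0.00016209193269556542)]), (array([0.5174, 0.1656, 0.1179]), [np.float64(4.094614167945031e-05), np.float64(4.0946141679362324e-05)])]
mid [0.5154 0.1977 0.1182] sep 0.06442897118119677 ang 93.54543327632861
ft before (array([-0.7935, -0.1032, -0.1315]), array([-0.0409,  0.1064, -0.0147]))
31.610058844429975 59.99054431915283 [ 0.4241 -1.7568  0.3952] [-0.1468  0.0476  0.0176] [ 0.5356 -0.1616  0.057 ]
10.6917
```

View pics/g0.png

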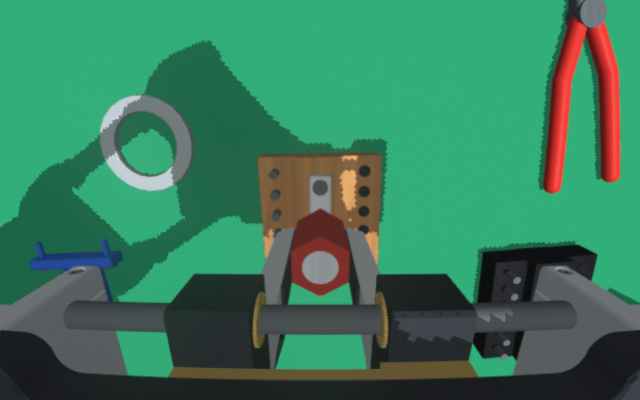

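The spanner is gripped squarely: 31.6 mm opening, handle at column 320, bar dot at (320,187). Next I check the in-hand offset, lift, go over the lamp and descend under guard.

```bash
cat > mv.py <<'E'
from ms import *
def ft(n=4):
    F=[];T=[]
    for _ in range(n):
        F.append(r.current_ft_force());T.append(r.current_wrist_torque()); r.hold(.02)
    return np.mean(F,0),np.mean(T,0)
E
python3 - <<'E'
from mv import *
_,c=load("g0"); X=onplane(c,[(320,187.5)],.040)[0]
O=R.from_rotvec(r.current_orientation()).as_matrix(); print("dot in tool",O.T@(X-r.current_position()))
r.move_linear([.5356,-.1616,.15],.12)
r.goto([.5154,.1977,.20],down(np.radians(3.5))); r.hold(.3)
f,t=ft(); print("base",f,t, r.current_clock())
np.savez("base.npz",f=f,t=t)
z=.172
r.move_linear([.5154,.1977,z],.1)
while z>.150:
    z-=.0007; r.move_linear([.5154,.1977,z],.03); F,T=ft(2)
    if F[2]-f[2]>3: break
print(z,r.current_position(),F-f,T-t,r.current_clock())
E
```

```text
dot in tool [ 0.032  -0.0007  0.017 ]
base [-0.3051  0.2364 -3.7428] [-0.0558  0.0449 -0.013 ] 13.3417
0.15519999999999984 [0.5156 0.1977 0.1557] [ 1.0179 -2.0749  4.8279] [-0.3472 -0.0334  0.0303] 20.575
```

Run:
```python
from mv import *
b=np.load("base.npz"); f,t=b["f"],b["t"]
p=np.array([.5154,.1977,.1552]); yaw=np.radians(3.5)
for i in range(14):
    F,T=ft(2); F=F-f;T=T-t; q=r.current_position()
    print(i,p*1e3,(q[2]*1e3).round(2),F.round(1),T.round(3))
    if p[2]<.1515: break
    s=np.clip(F[:2]*.0003,-.0006,.0006); p[:2]+=s
    p[2]+=np.clip((F[2]-6)*.0002,-.0006,.0006)
    if F[2]>12: p[2]+=.0006
    r.move_linear(p,.03,down(yaw))
print(r.current_clock())
```

```text
0 [515.4 197.7 155.2] 155.67 [ 1.  -2.1  5.1] [-0.345 -0.077  0.026]
1 [515.7008 197.1    155.0159] 155.52 [-0.4 -0.   7.5] [-0.044  0.185  0.033]
2 [515.5868 197.0862 155.3136] 155.52 [-0.2  0.3  7.8] [0.082 0.161 0.006]
3 [515.5169 197.1614 155.6807] 155.6 [0.7 0.8 6.6] [ 0.177 -0.006  0.026]
4 [515.7345 197.4086 155.7969] 155.62 [0.3 0.2 6. ] [ 0.179 -0.008  0.067]
5 [515.8295 197.4639 155.7926] 155.66 [-0.2  0.5  5. ] [0.144 0.075 0.044]
6 [515.7672 197.6195 155.5827] 155.62 [ 0.  -0.3  6.3] [ 0.056  0.118 -0.045]
7 [515.7767 197.5308 155.6343] 155.62 [ 0.2 -0.2  5.9] [ 0.024  0.136 -0.001]
8 [515.8265 197.4739 155.6137] 155.6 [-0.3  0.5  6. ] [ 0.05   0.159 -0.015]
9 [515.723  197.6216 155.6199] 155.6 [-0.3 -0.8  5.9] [-0.018  0.198  0.046]
10 [515.6431 197.3708 155.5934] 155.61 [-0.8  0.1  5.8] [0.025 0.133 0.04 ]
11 [515.3984 197.4028 155.5516] 155.6 [ 0.1 -0.4  6. ] [ 0.053  0.052 -0.001]
12 [515.4404 197.2704 155.552 ] 155.57 [0.1 1.  6.1] [ 0.141 -0.006 -0.026]
13 [515.4809 197.5661 155.5659] 155.62 [ 0.2 -0.4  5.6] [ 0.095 -0.054 -0.017]
24.5417
```

Run:
```python
from mv import *
b=np.load("base.npz"); f,t=b["f"],b["t"]
p=np.array([.5155,.1975,.1556]); done=False
for d in (2.5,1.5,.5,-.5,3.5,5,6,7):
    r.move_linear(p,.03,down(np.radians(d)))
    F,T=ft(2); F=F-f;T=T-t; q=r.current_position()
    print(d,p*1e3,(q[2]*1e3).round(2),F.round(1),T.round(3),round(r.current_clock(),2))
    p[2]+=np.clip((F[2]-6)*.0002,-.0006,.0006)
    if q[2]<.154 or F[2]<2 or abs(T[2])>.25: break
```

```text
2.5 [515.5 197.5 155.6] 155.62 [ 0.9 -0.2  5.8] [ 0.01  -0.213  0.019] 24.82
1.5 [515.5    197.5    155.5535] 155.66 [ 2.8 -0.3  4.6] [-0.103 -0.398  0.161] 25.11
0.5 [515.5    197.5    155.2667] 155.56 [ 2.3 -0.8  7.2] [-0.212 -0.502  0.2  ] 25.39
-0.5 [515.5    197.5    155.4999] 155.58 [ 3.2 -1.2  5.6] [-0.285 -0.7    0.243] 25.68
3.5 [515.5    197.5    155.4263] 155.58 [ 3.9 -1.2  5.9] [-0.251 -0.709  0.05 ] 25.96
5 [515.5    197.5    155.4007] 155.56 [ 3.6 -0.7  7.6] [-0.277 -0.847 -0.163] 26.24
6 [515.5    197.5    155.7119] 155.62 [ 4.8 -1.6  4.9] [-0.283 -1.033 -0.21 ] 26.52
7 [515.5    197.5    155.5005] 155.57 [ 5.2 -1.3  5.6] [-0.261 -1.12  -0.221] 26.81
```

The moment builds to ±0.2 N m and a side force grows, so the pins are in the holes and bottomed (foot about 114.6 mm against a measured face of about 118 mm). Next I turn clockwise, relieving side force as I go.

```bash
cat > turn.py <<'E'
from mv import *
import sys
b=np.load("base.npz"); f,t=b["f"],b["t"]
def run(p,d,n,big,stop):
    for i in range(n):
        F,T=ft(3); F=F-f;T=T-t; q=r.current_position()
        print(round(d,1),(p*1e3).round(2),(q[2]*1e3).round(2),F.round(1),T.round(3),round(r.current_clock(),2))
        if T[2]>stop or F[2]>20: break
        p[:2]+=np.clip(F[:2]*.0002,-.0005,.0005); p[2]+=np.clip((F[2]-7)*.0002,-.0005,.0005)
        d-=big if T[2]<.3 else 1.0
        r.move_linear(p,.03,down(np.radians(d)))
    return p,d
E
python3 - <<'E'
from turn import *
run(np.array([.5155,.1975,.1555]),7,22,2.5,.66)
E
```

```text
7 [515.5 197.5 155.5] 155.6 [ 4.8 -1.3  5. ] [-0.25  -1.152 -0.188] 26.86
4.5 [516.   197.24 155.1 ] 155.41 [ 2.4 -0.9  8.5] [-0.19  -0.598  0.006] 27.16
2.0 [516.48 197.07 155.41] 155.46 [ 2.8 -0.7  8.2] [-0.079 -0.594  0.073] 27.46
-0.5 [516.98 196.93 155.64] 155.48 [ 1.4 -0.1  8.2] [ 0.085 -0.27   0.113] 27.76
-3.0 [517.26 196.9  155.88] 155.52 [-0.2  0.8  6.7] [ 0.233 -0.014  0.081] 28.06
-5.5 [517.23 197.07 155.82] 155.52 [-0.3  0.6  6.7] [0.177 0.211 0.101] 28.36
-8.0 [517.17 197.2  155.76] 155.54 [-1.1  0.8  7.9] [0.178 0.428 0.091] 28.66
-10.5 [516.94 197.36 155.94] 155.58 [-1.5  0.6  5.3] [0.13  0.451 0.124] 28.96
-13.0 [516.64 197.48 155.61] 155.56 [-2.2 -0.8  6.5] [0.005 0.501 0.112] 29.26
-15.5 [516.2  197.33 155.52] 155.53 [-1.3 -0.1  6.5] [0.002 0.404 0.087] 29.56
-18.0 [515.95 197.32 155.42] 155.53 [-0.9  0.1  6.9] [-0.042  0.326  0.355] 29.86
-19.0 [515.76 197.33 155.41] 155.56 [-0.7 -0.4  6.7] [-0.129  0.197  0.596] 30.16
-20.0 [515.63 197.24 155.35] 155.51 [ 0.5 -1.4  7.9] [-0.055  0.108  0.616] 30.46
-21.0 [515.74 196.97 155.53] 155.55 [0.4 0.3 6.3] [ 0.089 -0.058  0.673] 30.76
```

Run:
```python
from turn import *
p,d=run(np.array([.51574,.19697,.15553]),-21,5,1,.76)
r.hold(.25); F,T=ft(4); print("final",(F-f).round(1),(T-t).round(3),d,p,R.from_rotvec(r.current_orientation()).as_matrix()[:2,1],r.current_clock())
```

```text
-21 [515.74 196.97 155.53] 155.57 [0.8 0.2 5.7] [ 0.072 -0.094  0.673] 30.81
-22.0 [515.89 197.02 155.27] 155.49 [0.6 0.5 7.9] [0.129 0.019 0.769] 31.11
final [0.9 0.9 9.1] [ 0.186 -0.011  0.777] -22.0 [0.5159 0.197  0.1553] [ 0.9272 -0.3746] 31.425
```

Standstill moment is 0.777 N m and steady, in the good band. I unwind the load gently, lift out and check how the spanner sits in the hand.

Run:
```python
from turn import *
p=np.array([.5159,.197,.1554]); d=-22
for i in range(8):
    d+=1; r.move_linear(p,.03,down(np.radians(d))); F,T=ft(2); print(d,(F-f).round(1),(T-t).round(3))
    if T[2]-t[2]<.15: break
p[2]=.19; r.move_linear(p,.06); F,T=ft(3); print("air",(F-f).round(1),(T-t).round(3),r.current_position(),r.current_opening()*94)
p[2]=.24; r.move_linear(p,.12); r.hold(.15)
im,c=grab("wrist"); cv2.imwrite("pics/g1.png",im); np.savez("pics/g1.npz",K=c[0],k1=c[1],R=c[2],C=c[3])
g0=cv2.imread("pics/g0.png")
cv2.imwrite("pics/m3.png",np.hstack([cv2.resize(x[140:310,230:410],None,fx=2.2,fy=2.2,interpolation=2) for x in(g0,im)])); print(r.current_clock())
```

```text
-21 [0.7 0.9 8.3] [ 0.245 -0.077  0.158]
-20 [0.3 0.7 8.1] [ 0.203 -0.072  0.006]
air [ 0.2 -0.8 -0.3] [-0.011  0.036  0.03 ] [0.5155 0.1969 0.1897] 31.93011412823586
33.5333
```

View pics/m3.png

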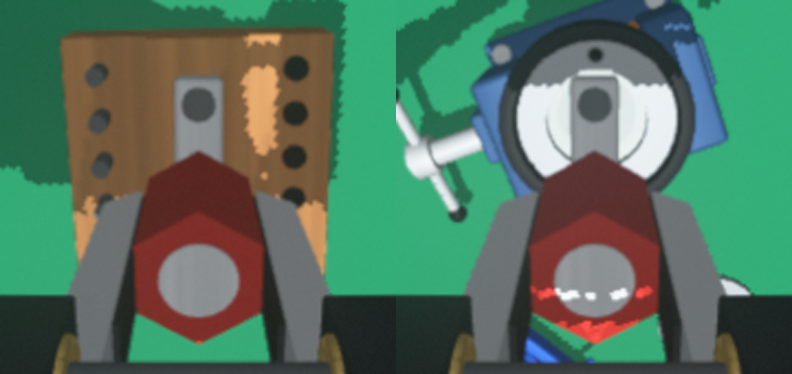

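The picture shows the spanner sitting in the hand exactly as before (bar dot unchanged, bar straight), with the ring hole in line with the bar. I return it to the slot at the remembered pose.

Run:
```python
from mv import *
r.goto([.5356,-.1616,.15],down(np.radians(-65.5))); r.hold(.2); f,t=ft(3)
r.move_linear([.5356,-.1616,.078],.1)
for z in (.073,.069,.065,.061,.0585,.0575,.057):
    r.move_linear([.5356,-.1616,z],.04); F,T=ft(2); print(z,r.current_position(),(F-f).round(1),(T-t).round(2))
    if F[2]-f[2]>6: break
print(r.current_clock())
```

```text
0.073 [ 0.5356 -0.1616  0.0732] [-1.2  0.  -0.1] [0.03 0.03 0.02]
0.069 [ 0.5354 -0.1615  0.0688] [-0.8  0.4  0.1] [0.01 0.02 0.03]
0.065 [ 0.5354 -0.1615  0.0648] [-0.5 -0.  -0.4] [0.01 0.05 0.04]
0.061 [ 0.5354 -0.1615  0.0608] [-0.3  0.1 -0.4] [0.01 0.   0.04]
0.0585 [ 0.5355 -0.1616  0.0584] [0.7 0.2 0. ] [0.03 0.04 0.01]
0.0575 [ 0.5356 -0.1616  0.0575] [0.3 0.4 0.3] [0.01 0.   0.01]
0.057 [ 0.5357 -0.1616  0.057 ] [-0.3 -0.   0.5] [ 0.02  0.04 -0.02]
38.0417
```

Run:
```python
from mv import *
r.set_gripper(1.0); r.hold(.2); r.move_linear([.5356,-.1616,.2],.12)
r.goto([.52,-.15,.26],down(np.radians(-65.5))); r.hold(.3); im,c=grab("wrist"); q=project(c,[.5356,-.1616,.06])[0].astype(int)
h=cv2.resize(im[q[1]-50:q[1]+50,q[0]-50:q[0]+50],None,fx=3.9,fy=3.9,interpolation=2)
s,_=grab("scene"); k=cv2.resize(s[190:290,230:330],None,fx=3.9,fy=3.9,interpolation=2)
cv2.imwrite("pics/m4.png",np.hstack([h,k])); print(r.current_clock())
```

```text
41.4
```

View pics/m4.png

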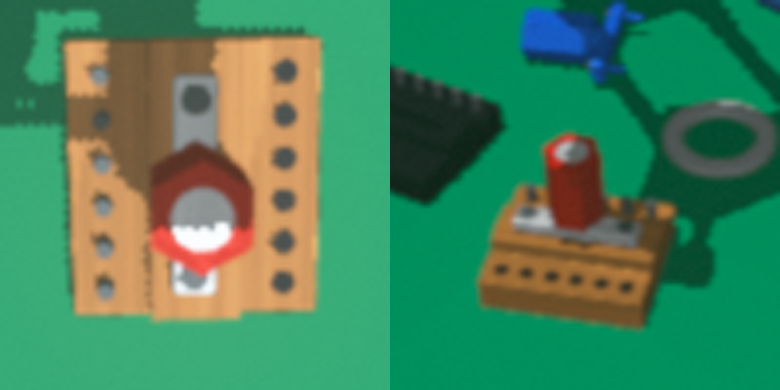

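The spanner stands upright in its slot with the bar flat on the block (dots at crop (196,100) and (194,277)). I hand in.

```bash
python3 -c "
from cell import r
print(r.finish_job())"
```

```text
the job is handed in; nothing more can be done
None
```

I tightened the ring clockwise onto its gasket, to 0.78 N m at standstill (good range 0.6 to 1.0), stood the spanner upright in its block again, and handed the job in at about 41 s; no verdict came back.

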